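# Pry open the transport case and take out the bracket

## Robot

A 7-joint arm with a two-finger parallel gripper is mounted at the origin on the work surface. World frame = base frame: x ahead of the robot, y to its left, z up, the work surface at z = 0. Lengths are in mm, angles in rad, forces in N, time in s.
With the tool pointing down it reaches from about 400 to 875 mm from the base axis. Payload 6.5 kg.
Tool frame: the origin (TCP) lies midway between the tips of the shut fingers; the grasp point (between the pads) lies robot.tcp_to_grasp behind it (robot.tcp_to_grasp is the distance from the TCP to the grasp point, in mm); z points along the fingers, y is the direction in which the jaws open and shut (so a half turn about z gives the same grasp; the last joint's range is limited). The gripper opens to 88 mm and grips with 3 to 60 N. Pads are 18 mm wide; open, the fingers measure 123 mm over their backs; the gripper's body (75 mm by 187 mm) begins 45 mm behind the grasp point.
Start: joints at [-1.215, 0.536, -0.004, 1.538, 0.003, 1.067, -0.071], TCP at [266.106, 593.024, 238.716] pointing down, gripper open.
Joint ranges: [-2.7, 2.7], [-0.37, 2.16], [-1.27, 1.26], [0.24, 2.4], [-1.31, 4.45], [0.19, 1.91], [-2.76, 2.76]. Speed limits (rad/s): [2.39, 2.39, 3.14, 3.14, 3.14, 3.14, 3.14].

## Interface

Orientations are given as a unit quaternion [x, y, z, w].
In Python, from rig import robot gives the robot as it stands. The module is installed in compiled form; this text tells all that it offers.
- The arm moves only by the tool servo_tool, never from a script. Its arguments are lists of equal length, an entry for each row: "dp": the shift along the tool's x, y, z in mm, a list of three; "roll": the turn about the tool's z in rad. A call has 1 to 20 rows; each row shifts and turns the commanded pose from where the row before left it, along the tool's axes as they then stand; what a row does not reach is not made up. A row lasts 1/10 s, in which the tool goes at most 50 mm and 8.59 degrees, less where a joint would pass 70% of its speed; a pose out of reach is approached as far as the arm can. A call with a gripper value outside its range is refused whole. "claw" is the finger opening in mm, from 0 to 88.1, set as the call begins (left out, the last holds). The fingers move at their own pace and stop on an object; the grip force is fixed at half the most. Time passes only in rows, so rows that do not move let the fingers close. It gives the time, the measured TCP pose, the force and the opening at its end, in the units of the state.
- robot.sense(): the state, without advancing time (a new reading comes with each control period).
- robot.camera(name): name is "scene" or "top" or "wrist"; returns a dict with "image" (400x640x3 uint8, red, green, blue), "depth" (400x640 float32, mm along the optical axis (not along the pixel's ray), 0 where there is no reading), "fx", "fy", "cx", "cy" (pixels), "pose" (4x4, takes a point from camera to world coordinates). Camera axes: x right, y down, z forward; pixel columns grow to the right and rows downward; lengths in mm; the calibration is good to about 2 mm. A picture is of the moment at which its call begins.
- robot.hand_in(): hands the job in, once; it reports no verdict.
Trained networks look in the newest picture that a camera, given by its name, has taken for a name from the list of things; names that differ only in an ending like _2 or _b are one class to them, and where a whole thing is asked for, a point or a joint stands for the part that bears it (a point fixed in the world has none). Each returns a list of dicts, best first, with "confidence" (0 to 1); they miss things now and then, are a little off and sometimes report something else, mostly with a low value. They report only what shows in the picture. A call takes as long as a camera call. They do not tell look-alikes from the thing itself.
- robot.boxes_of(target, camera): "box" ([centre column, centre row, width, height] in pixels, round what is visible of it).
- robot.trace(target, camera): "mask" (400x640 bool, what is visible of it) and "box" ([centre column, centre row, width, height] in pixels, round what is visible of it).
The state is a dict: "time_s": time; "qpos": joint angles; "dq": joint speeds; "effort": joint torques, N m; "tool_pos": TCP position; "tcp_rot": TCP orientation; "ft_force": force on the tool from outside, world axes, zero at the start; "moment": the same for the moment, N m; "finger_gap": finger opening in mm.
Only numpy, scipy, OpenCV 4.12 (cv2) and the standard library are available. Lean on these libraries where they do the work, as an engineer would, in place of code of your own. Each camera call takes 0.05 s, during which the arm holds its last target. There are 200 camera calls.

## Task

Pick up the pry blade, push its tip into the notch under the lid of the closed transport case and lever the lid right up past vertical so that it stays open; move the lid only with the blade, never with the gripper or arm. Then lay the blade down on the table beside the case, lift the aluminium bracket straight up out of its nest in the case, and set it down gently, upright, in the middle of the black rubber mat. Leave the lid open and everything else where it is.

Things in the scene. Friction and masses are not known exactly. Their poses are not given: they have to be found in the camera images.
- case: grey plastic transport case fixed to the table, 150 (x) x 180 (y) mm, walls 8 thick, 76 high; origin at the centre of its underside. Its -x side is the front, with the pry notch; it faces roughly world +y, turned up to 0.3 rad. Its +x side carries the hinge. The lid lies on top, flush with the walls on all sides, without handle. Inside is open, 134 (x) x 164 (y), above a black insert (see nest)
- notch (a point): middle of the pry notch's opening, on the outer face of the case's front wall; the notch is cut through the front wall right under the lid, 70 wide (case y), 14 high (62 to 76 above the table), too low for fingers; axes as the case: the blade goes in along +x; up to 40 past the outer face it clears the bracket
- hinge (a point): middle of the hinge axis, at the lid's underside along the case's rear (+x) top edge, 76 above the table, 150 from the front face; axes as the case, the hinge turns about its y
- nest (a point): middle of the floor of the cavity that holds the bracket, 8 above the table, at the centre of the case; the cavity in the black insert is 100 (case x) x 50 (case y) and 18 deep, the insert's top is 26 above the table; axes as the case
- lid (a joint): hinge angle of the lid, rad: 0 shut, grows as it opens, stop at 1.95 (leaning back past vertical). The lid is a grey plastic panel 150 x 180 x 6 mm, 0.2 kg; its hinge is stiff (0.2 N m of friction), so it stays where it is left; prying up at the front takes about 3 N
- lid_edge (a point): middle of the lid's front lower edge, 150 from the hinge; moves with the lid
- blade: pry blade, 180 long, lying on the table: black square handle 85 long (x -90 to -5), 26 wide (y), 30 high; flat steel blade 34 wide, 3 thick, reaching to x = +90 at mid-height; 0.18 kg. Origin at the centre of the underside, mid-length; +x points to the tip, z up. At the start the tip points roughly to world -y (turned up to 0.45 rad)
- blade_tip (a point): middle of the blade's tip edge, 90 ahead of the blade's origin and 15 above its underside; axes as the blade
- blade_grip (a point): middle of the handle at the balance point, 22 behind the blade's origin and 15 above its underside: the place to grip, across the 26 width; axes as the blade
- bracket: aluminium bearing bracket in the case's nest, axes as the case, 2 mm play all round: base 96 (x) x 46 (y) x 16 high, on it an upright ring, 44 outside, 28 bore, 30 thick along y (flat faces at y -15 and +15), bore axis along y 34 above the underside, top at 56; 0.28 kg. Origin at the centre of the underside. Grip the ring from above across its flat faces
- mat: black rubber mat fixed to the table, 110 (x) x 140 (y) x 4 mm, origin at the centre of its underside
- spare: bystander: another bracket of the same shape standing on the table, far side; leave alone
- can: bystander: steel can, 56 diameter, 90 high, near the robot; origin at the centre of its underside
- mallet: bystander: hammer, 250 long, lying far left, along its x
- driver: bystander: screwdriver, 200 long, lying right of the case, along its x
- collar: bystander: aluminium collar, 60 diameter, 22 high, near the robot; origin at the centre of its underside
- sleeve: bystander: steel sleeve, 50 diameter, 36 high, standing on the table in front of the case, often right below the way into the notch; origin at the centre of its underside
- bottle: bystander: upright plastic bottle, 52 diameter, 160 high, beyond the case; origin at the centre of its underside
Not all that is in view belongs to the job. There is more than one size of the mat; the job needs the larger.

How it is judged (in metres and radians):
On the way, in this order (a step that is already met when the one before it is completed fails the run):
1. the blade levers the lid up off its seat (value of joint lid above 0.2 rad and contact force between blade and lid above 0.2 N), for 0.05 s.
2. the lid stands open past vertical (value of joint lid above 1.6 rad), for 0.2 s.
3. the bracket is lifted clear of the nest (z of bracket in the frame of case above 0.04 m), for 0.1 s.
At the end, for the whole second after the job is handed in: The lid stands open past vertical (over 1.6 rad); the bracket stands upright (within 0.1 rad) and still on the mat, its centre within 30 mm of the mat's centre; the pry blade lies still and level on the table (origin under 35 mm high, long axis within 0.17 rad of level) (value of joint lid above 1.6 rad and horizontal distance between bracket and mat below 0.03 m and z of bracket in the frame of mat below 0.012 m and angle between bracket's own z axis and vertical below 0.1 rad and linear speed of each of bracket, blade below 0.02 m/s and height (world z) of blade below 0.035 m and angle between blade's own x axis and vertical between 1.4 and 1.74 rad); the robot touches nothing.
It fails at once if the gripper or arm touches the lid (over 1 N) (contact force between any of the fingers, the arm and lid above 1 N).
It fails at once if the bracket is tipped over (more than 0.6 rad) (angle between bracket's own z axis and vertical above 0.6 rad).
It fails at once if the bracket is dropped onto the mat from more than about 20 mm (z of bracket in the frame of mat above 0.024 m and horizontal distance between bracket and mat below 0.12 m and contact force between the fingers and bracket below 0.01 N and linear speed of bracket above 0.1 m/s).
It fails at once if a bystander is moved more than 30 mm (distance of any of spare, can, mallet, driver, collar, sleeve, bottle from where it was at the start of the episode above 0.03 m).
It also fails if it takes over 72 s, if anything falls off the work surface, if the arm or the gripper's body presses on something with over 40 N, if the wrist force passes 120 N, or if a joint passes its speed limit or range.

## Working session

There is one attempt and no reset: what is moved stays moved. The work goes in short steps, Python scripts to look and compute and a tool call to move; the robot and the scene stay as the last step left them, time stands still between calls to the robot, and variables do not carry over. Pictures are saved under pics/ and viewed, about 8 in all and at most 12, crops included, and the job is handed in when it is done.

Besides the shell and the picture viewer there is one more tool, called after "Request:" in YAML: its name, and indented under it one key for each argument. servo_tool: Moves the arm, as the interface text tells. Its arguments: {"type":"object","properties":{"dp":{"type":"array","items":{"type":"array","items":{"type":"number"}}},"roll":{"type":"array","items":{"type":"number"}},"claw":{"type":"number"}},"required":["dp","roll"]}

```bash
mkdir -p pics; cat > h.py <<'E'
import numpy as np, cv2
from rig import robot
from scipy.spatial.transform import Rotation as R
def cloud(c):
    d=c["depth"]; v,u=np.indices(d.shape)
    P=np.stack([(u-c["cx"])/c["fx"]*d,(v-c["cy"])/c["fy"]*d,d,np.ones_like(d)],-1)@np.array(c["pose"]).T
    P=P[...,:3]; P[d==0]=np.nan; return P
def save(c,n): cv2.imwrite(f"pics/{n}.png",c["image"][...,::-1])
E
python3 - <<'E'
from h import *
s=robot.sense(); print(robot.tcp_to_grasp,s)
for n in ["scene","top"]:
    c=robot.camera(n); save(c,n); P=cloud(c); print(n,np.round(c["pose"],3).tolist(),c["fx"])
    for t in ["case","blade","mat","bracket","sleeve","driver","spare","can","bottle","mallet","collar"]:
        for r in robot.trace(t,n)[:3]:
            q=P[r["mask"]]; q=q[~np.isnan(q[:,0])]
            if len(q)<5: continue
            (a,b),wh,an=cv2.minAreaRect(q[:,:2].astype(np.float32))
            print(t,round(r["confidence"],2),np.round(r["box"]),"med",np.round(np.median(q,0)),"rect",np.round([a,b,*wh,an]),"zmax",round(np.percentile(q[:,2],95)))
E
```

```text
18.700000000000003 {'time_s': 0.0, 'qpos': array([-1.21521166,  0.53717295, -0.00444804,  1.53884042,  0.00261886,
        1.0672885 , -0.07119636]), 'dq': array([ 0.00111555,  0.00097338, -0.00125449,  0.0018191 ,  0.00060368,
        0.00054272, -0.00137131]), 'effort': array([-1.62133292e-04, -5.70982969e+01,  9.90608186e-01, -2.51608479e+01,
       -5.62488323e-02,  1.78118044e-02,  1.49667858e-04]), 'tool_pos': array([265.872003  , 592.48027067, 237.84734083]), 'tcp_rot': array([ 2.09287140e-01,  9.77853858e-01, -8.44514797e-04, -1.10836071e-04]), 'ft_force': array([-0.13167656, -0.31525593, -0.00317828]), 'moment': array([ 0.00715271, -0.00020634, -0.02253985]), 'finger_gap': 88.23621016175397}
scene [[0.056, 0.617, -0.785, 1401.059], [0.998, -0.028, 0.05, -57.536], [0.009, -0.787, -0.617, 755.745], [0.0, 0.0, 0.0, 1.0]] 430.8414900252244
case 0.96 [248. 233.  83.  74.] med [ 651. -170.   82.] rect [ 615. -180.  195.  302.   86.] zmax 86
blade 0.72 [390. 199.  69.  18.] med [466. 223.  18.] rect [443. 206. 177.  64.  83.] zmax 31
blade 0.29 [250. 228.  84.  78.] med [ 650. -170
[... 2475 characters left out ...]
417.  196.   35.    4.] zmax 27
driver 0.21 [243. 232.  67.  21.] med [454. 199.  19.] rect [452. 213. 186.  36.  84.] zmax 33
spare 0.76 [310. 124.  16.  38.] med [749.  40.  17.] rect [758.  41.  47. 100.  82.] zmax 56
can 0.85 [318. 262.  19.  19.] med [382.  12.  90.] rect [382.  12.  53.  52.   1.] zmax 94
bottle 0.85 [355. 119.  22.  28.] med [752. -79. 106.] rect [774. -82.  48.  74.  85.] zmax 160
mallet 0.8 [162. 184.  35.  91.] med [621. 439.  24.] rect [587. 444.  87. 249.  86.] zmax 29
collar 0.65 [244. 233.  66.  19.] med [454. 204.  19.] rect [453. 210. 178.  35.  83.] zmax 33
collar 0.56 [378. 266.  21.  22.] med [ 362. -155.   21.] rect [ 362. -157.   58.   54.   46.] zmax 26
```

```bash
python3 - <<'E'
import cv2
a=cv2.imread('pics/top.png')[80:330,120:500]; cv2.imwrite('pics/topc.png',cv2.resize(a,None,fx=2.1,fy=2.1,interpolation=cv2.INTER_CUBIC))
E
```

```text
(no output)
```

View pics/topc.png

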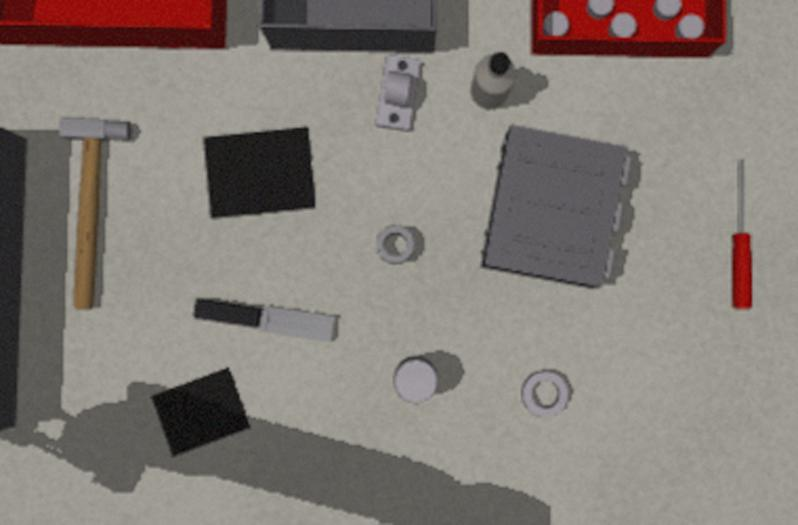

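View pics/scene.png

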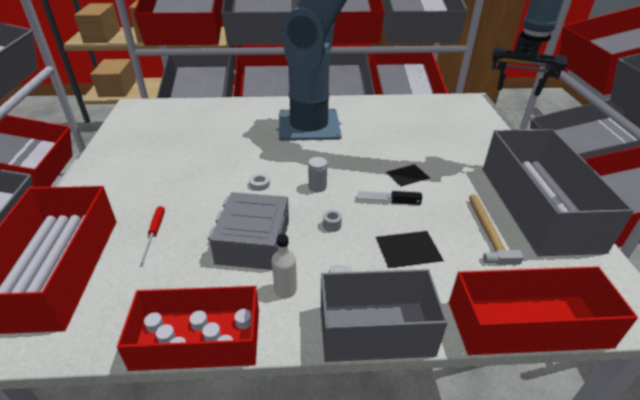

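The top picture shows the blade at crop (265,318), handle left. The mats are at (260,172), which is larger, and (200,410), which is smaller. The case is at (557,205) with hinge barrels on its right (-y) side. The sleeve is at (397,243), and the mallet at (90,210) is the blade's look-alike. I choose the handle with the flat steel (453,210 world) and the larger mat (647,224 world).

```bash
cat >> h.py <<'E'
def rectfit(q,L,W):
    """long axis angle & centre of L x W rectangle, robust: minAreaRect of trimmed points"""
    (a,b),wh,an=cv2.minAreaRect(q[:,:2].astype(np.float32))
    return a,b,wh,an
E
python3 - <<'E'
from h import *
c=robot.camera("top"); P=cloud(c)
z=P[...,2]
def sel(x0,x1,y0,y1,z0,z1): return P[(P[...,0]>x0)&(P[...,0]<x1)&(P[...,1]>y0)&(P[...,1]<y1)&(z>z0)&(z<z1)]
q=sel(380,530,90,330,12,40); print("blade",len(q),rectfit(q,0,0))
h=q[q[:,2]>24]; s=q[q[:,2]<=24]
print("handle",rectfit(h,0,0),np.median(h,0),"steel",rectfit(s,0,0),np.median(s,0))
d=np.median(s[:,:2],0)-np.median(h[:,:2],0); print("dir deg",np.degrees(np.arctan2(d[1],d[0])))
q=sel(480,740,-300,-60,78,95); print("lid",len(q),rectfit(q,0,0),np.median(q,0))
# front edge: max y per x-bin ; left/right edges
xs=np.arange(530,680,6); E=[]
for x in xs:
    b=q[abs(q[:,0]-x)<4]; 
    if len(b)>5: E.append([x,b[:,1].max(),b[:,1].min()])
E=np.array(E); f=np.polyfit(E[:,0],E[:,1],1); g=np.polyfit(E[:,0],E[:,2],1)
print("front slope",f,"rear",g, np.round(E[::3]).tolist())
print('rect filtered', np.percentile(q[:,2],[5,50,95]))
E
```

```text
blade 722 (453.7721862792969, 209.41744995117188, (179.55828857421875, 33.89384078979492), 82.14063262939453)
handle (455.3243408203125, 220.53990173339844, (157.1314697265625, 25.978548049926758), 81.91792297363281) [460.36935401 255.98710205  29.87993066] steel (453.5953674316406, 208.1366424560547, (176.9723663330078, 33.89384078979492), 82.14063262939453) [448.02252466 168.80916656  16.75493651]
dir deg -98.06106959864728
lid 3747 (620.8846435546875, -150.78656005859375, (195.52438354492188, 213.97877502441406), 80.13825225830078) [ 601.20693487 -161.68318466   82.85574144]
front slope [-0.17593478 19.48864451] rear [  -0.18354146 -131.61224072] [[530.0, -75.0, -228.0], [548.0, -77.0, -230.0], [566.0, -80.0, -230.0], [584.0, -82.0, -241.0], [602.0, -87.0, -246.0], [620.0, -90.0, -241.0], [638.0, -92.0, -243.0], [656.0, -95.0, -254.0], [674.0, -100.0, -252.0]]
rect filtered [78.89652929 82.85574144 87.21707444]
```

Request:
servo_tool:
  dp:
    - [-26.9, -21.1, 4]
    - [-26.9, -21.1, 4]
    - [-26.9, -21.1, 4]
    - [-26.9, -21.1, 4]
    - [-26.9, -21.1, 4]
    - [-26.9, -21.1, 4]
    - [-26.9, -21.1, 4]
    - [-26.9, -21.1, 4]
    - [-26.9, -21.1, 4]
    - [-26.9, -21.1, 4]
    - [-26.9, -21.1, 4]
    - [-26.9, -21.1, 4]
  roll: [0, 0, 0, 0, 0, 0, 0, 0, 0, 0, 0, 0]

```text
time_s: 2.45
tool_pos: [457.6, 228.7, 190.8]
tcp_rot: [0.209, 0.978, 0.0, 0.0]
ft_force: [0.3, 1.1, 1.0]
finger_gap: 88.3
```

Request:
servo_tool:
  dp:
    - [0, 0, 0]
    - [0, 0, 0]
    - [0, 0, 0]
    - [0, 0, 0]
    - [0, 0, 0]
    - [0, 0, 0]
    - [0, 0, 0]
    - [0, 0, 0]
    - [0, 0, 0]
    - [0, 0, 0]
    - [0, 0, 0]
  roll: [0.1286, 0.1286, 0.1286, 0.1286, 0.1286, 0.1286, 0.1286, 0.1286, 0.1286, 0.1286, 0]

```text
time_s: 3.55
tool_pos: [457.0, 230.1, 190.8]
tcp_rot: [0.754, 0.657, 0.0, 0.0]
ft_force: [-0.7, -0.6, 0.4]
finger_gap: 88.0
```

```bash
cat >> h.py <<'E'
def to(x,y,z,xang=None):
    """tool-frame shift from the present pose to world TCP target, and roll (after) so tool x has world angle xang (deg)"""
    s=robot.sense(); Rm=R.from_quat(s["tcp_rot"]).as_matrix()
    d=Rm.T@(np.array([x,y,z])-s["tool_pos"]); a=np.degrees(np.arctan2(Rm[1,0],Rm[0,0]))
    r=None if xang is None else np.round(np.radians((a-xang+180)%360-180),3)
    print("t",round(s["time_s"],2),"pos",s["tool_pos"].round(1),"xang",a.round(2),"tilt z",Rm[:,2].round(3),"d",d.round(1),"roll",r,"gap",round(s["finger_gap"],1),"F",s["ft_force"].round(1))
E
python3 - <<'E'
from h import *
to(456.5,229,16,82.1)
c=robot.camera("wrist"); save(c,"w1"); P=cloud(c); z=P[...,2]
print(np.round(c["pose"],2).tolist(),c["fx"])
q=P[(P[...,0]>380)&(P[...,0]<530)&(P[...,1]>90)&(P[...,1]<330)&(z>25)&(z<36)]
print("handle",len(q),rectfit(q,0,0),np.median(q[:,2]))
q=P[(P[...,0]>380)&(P[...,0]<530)&(P[...,1]>90)&(P[...,1]<330)&(z>11)&(z<36)]
print("all",len(q),rectfit(q,0,0))
E
```

```text
t 3.55 pos [457.  230.1 190.8] xang 82.11 tilt z [ 0. -0. -1.] d [ -1.1  -0.4 174.8] roll 0.0 gap 88.0 F [-0.7 -0.6  0.4]
[[0.99, -0.13, -0.04, 468.33], [-0.14, -0.94, -0.31, 312.04], [-0.0, 0.32, -0.95, 337.62], [0.0, 0.0, 0.0, 1.0]] 339.8378545586078
handle 2603 (461.1274719238281, 254.8380126953125, (84.714599609375, 25.975618362426758), 81.87724304199219) 30.74889310634478
all 5308 (454.3438720703125, 207.5489501953125, (180.27410888671875, 34.012935638427734), 81.92372131347656)
```

View pics/w1.png

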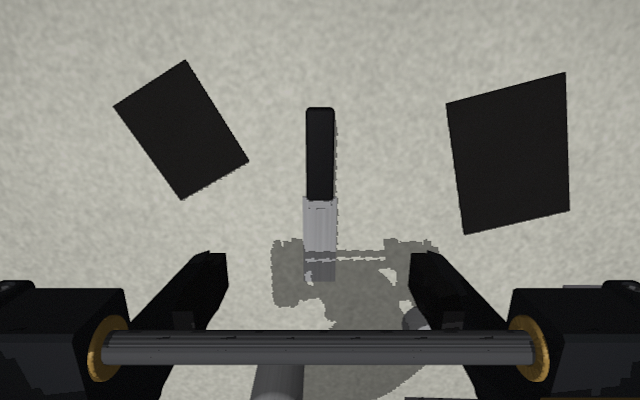

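The wrist view shows the handle centred at (320,153), steel toward (320,240). The large mat is at (508,153) and the small one at (181,130). The size fits (180x34), so I descend on the blade.

Request:
servo_tool:
  dp:
    - [-2.3, 0, 25]
    - [0, 0, 30]
    - [0, 0, 30]
    - [0, 0, 30]
    - [0, 0, 25]
    - [0, 0, 20]
    - [0, 0, 15]
    - [0, 0, 8]
    - [0, 0, 3]
    - [0, 0, 0]
  roll: [0, 0, 0, 0, 0, 0, 0, 0, 0, 0]

```text
time_s: 4.6
tool_pos: [456.9, 227.7, 5.0]
tcp_rot: [0.754, 0.657, 0.0, 0.0]
ft_force: [0.5, 0.6, -0.0]
finger_gap: 88.2
```

Request:
servo_tool:
  dp:
    - [0, 0, 0]
    - [0, 0, 0]
    - [0, 0, 0]
    - [0, 0, 0]
    - [0, 0, 0]
    - [0, 0, 0]
    - [0, 0, 0]
    - [0, 0, 0]
  roll: [0, 0, 0, 0, 0, 0, 0, 0]
  claw: 10

```text
time_s: 5.4
tool_pos: [456.8, 227.6, 4.7]
tcp_rot: [0.754, 0.657, 0.0, 0.0]
ft_force: [0.8, 0.7, -0.2]
finger_gap: 26.3
```

Request:
servo_tool:
  dp:
    - [0, 0, -5]
    - [0, 0, -15]
    - [0, 0, -25]
    - [0, 0, -30]
    - [0, 0, -30]
    - [0, 0, -20]
    - [0, 0, -10]
    - [0, 0, 0]
    - [0, 0, 0]
  roll: [0, 0, 0, 0, 0, 0, 0, 0, 0]

```text
time_s: 6.3
tool_pos: [456.1, 227.4, 139.3]
tcp_rot: [0.754, 0.657, -0.0, -0.0]
ft_force: [-0.2, -0.7, -2.1]
finger_gap: 25.7
```

Request:
servo_tool:
  dp:
    - [-14, 26, 0]
    - [-14, 26, 0]
    - [-14, 26, 0]
    - [-14, 26, 0]
    - [-14, 26, 0]
    - [-14, 26, 0]
    - [-14, 26, 0]
    - [-14, 26, 0]
    - [0, 0, 0]
    - [0, 0, 0]
  roll: [0, 0, 0, 0, 0, 0, 0, 0, 0.035, 0]

```text
time_s: 7.3
tool_pos: [646.5, 87.7, 137.9]
tcp_rot: [0.766, 0.643, -0.001, -0.001]
ft_force: [-0.3, 0.7, -2.0]
finger_gap: 25.8
```

```bash
cat > look.py <<'E'
from h import *
import sys
to(647,87,139,80)
c=robot.camera("wrist"); save(c,sys.argv[1]); P=cloud(c); z=P[...,2]
q=P[(P[...,0]>480)&(P[...,0]<740)&(P[...,1]>-300)&(P[...,1]<-70)&(z>80)&(z<86)]
print("lid",len(q),rectfit(q,0,0),np.percentile(q,[5,50,95],axis=0).round(1).tolist())
# front and side edges in a frame turned -10deg
a=np.radians(-10); u=np.array([np.cos(a),np.sin(a)]); v=np.array([-u[1],u[0]])
U=q[:,:2]@u; V=q[:,:2]@v
print("U (along front) pct",np.percentile(U,[.2,1,99,99.8]).round(1),"V",np.percentile(V,[.2,1,99,99.8]).round(1))
E=[[b,V[abs(U-b)<3].max()] for b in np.arange(np.percentile(U,5),np.percentile(U,95),6) if (abs(U-b)<3).sum()>5]
E=np.array(E); f=np.polyfit(E[:,0],E[:,1],1); print("front resid slope deg",np.degrees(f[0]).round(2),"V front med",np.median(E[:,1]).round(1))
E=[[b,U[abs(V-b)<3].min(),U[abs(V-b)<3].max()] for b in np.arange(np.percentile(V,5),np.percentile(V,95),6) if (abs(V-b)<3).sum()>5]
E=np.array(E); print("U edges",np.median(E[:,1]).round(1),np.median(E[:,2]).round(1),"slopes deg",np.degrees(np.polyfit(E[:,0],E[:,1],1)[0]).round(2),np.degrees(np.polyfit(E[:,0],E[:,2],1)[0]).round(2))
# steel blade
s=robot.sense(); Rm=R.from_quat(s["tcp_rot"]).as_matrix()
L=(P-s["tool_pos"])@Rm
b=L[(abs(L[...,1])<30)&(L[...,0]<-15)&(L[...,0]>-140)&(abs(L[...,2])<40)]
if len(b): print("blade tool-frame x pct",np.percentile(b[:,0],[0.5,50,99]).round(1),"y",np.percentile(b[:,1],[1,50,99]).round(1),"z near/far",[np.median(b[abs(b[:,0]-x)<6][:,2]).round(1) for x in (-40,-70,-100)], "ymed",[np.median(b[abs(b[:,0]-x)<6][:,1]).round(1) for x in (-40,-70,-100)])
E
python3 look.py w2; python3 - <<'E'
from h import *
c=robot.camera("top"); P=cloud(c); z=P[...,2]
a=np.radians(-10); u=np.array([np.cos(a),np.sin(a)]); v=np.array([-u[1],u[0]])
q=P[(P[...,0]>480)&(P[...,0]<740)&(P[...,1]>-300)&(P[...,1]<-40)&(z>78)&(z<88)]
U=q[:,:2]@u; V=q[:,:2]@v; print("top",len(q))
E=[[b,U[abs(V-b)<3].min(),U[abs(V-b)<3].max()] for b in np.arange(np.percentile(V,5),np.percentile(V,95),6)]
E=np.array(E); print("U edges",np.median(E,0).round(1))
E=[[b,V[abs(U-b)<3].min(),V[abs(U-b)<3].max()] for b in np.arange(np.percentile(U,5),np.percentile(U,95),6)]
E=np.array(E); print("V edges",np.median(E,0).round(1),np.degrees(np.polyfit(E[:,0],E[:,2],1)[0]))
E
```

```text
t 7.3 pos [646.5  87.7 137.9] xang 80.02 tilt z [-0.003 -0.001 -1.   ] d [-0.5  0.6 -1.1] roll 0.0 gap 25.8 F [-0.3  0.7 -2. ]
top 3639
U edges [-58.1 531.6 709.6]
V edges [ 617.3 -135.1   19.2] -0.002940601185159553Traceback (most recent call last):
  File "look.py", line 6, in <module>
    print("lid",len(q),rectfit(q,0,0),np.percentile(q,[5,50,95],axis=0).round(1).tolist())
                                      ~~~~~~~~~~~~~^^^^^^^^^^^^^^^^^^^^
    return _quantile_unchecked(
        a, q, axis, out, overwrite_input, method, keepdims, weights)
    return _ureduce(a,
                    func=_quantile_ureduce_func,
    ...<5 lines>...
                    overwrite_input=overwrite_input,
                    method=method)
    r = func(a, **kwargs)
    result = _quantile(arr,
                       quantiles=q,
    ...<2 lines>...
                       out=out,
                       weights=wgt)
    slices_having_nans = np.isnan(arr[-1, ...])
                                  ~~~^^^^^^^^^
IndexError: index -1 is out of bounds for axis 0 with size 0
```

View pics/w2.png

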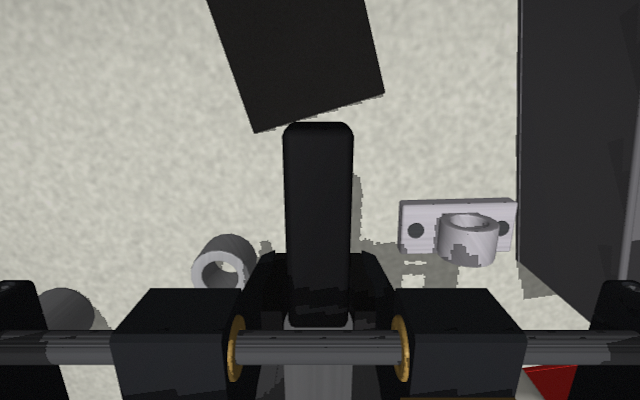

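The wrist view looks away from the case. It shows the handle at (318,225), the sleeve at (224,265) and the spare at (460,230). The top camera's lid edges give the notch at about (614.6,-88.5) with the case yawed 10°. I'll lower the blade to notch height and check the tip with the fixed cameras.

Request:
servo_tool:
  dp:
    - [0, 0, 15]
    - [0, -0.5, 25]
    - [0, 0, 20]
    - [0, 0, 12]
    - [0, 0, 7.4]
    - [0, 0, 0]
    - [0, 0, 0]
  roll: [0, 0, 0, 0, 0, 0, 0]

```text
time_s: 8.1
tool_pos: [647.4, 88.4, 60.9]
tcp_rot: [0.765, 0.644, 0.0, 0.0]
ft_force: [0.0, 0.4, -1.9]
finger_gap: 25.7
```

```bash
cat > tip.py <<'E'
from h import *
import sys
to(614.6+.1736*80,-88.5+.985*80,58.5,80)
s=robot.sense(); Rm=R.from_quat(s["tcp_rot"]).as_matrix()
for n in ("top","scene"):
    c=robot.camera(n); P=cloud(c); save(c,n+sys.argv[1]); L=(P-s["tool_pos"])@Rm
    b=L[(abs(L[...,1])<22)&(L[...,0]<-25)&(L[...,0]>-118)&(abs(L[...,2])<40)]
    if len(b)>10: 
        print(n,len(b),"x",np.percentile(b[:,0],[0,2]).round(1),"y",np.percentile(b[:,1],[1,50,99]).round(1))
        for x in (-50,-70,-90,-105):
            k=b[abs(b[:,0]-x)<8]
            if len(k)>3: print("  x",x,"y range",k[:,1].min().round(1),k[:,1].max().round(1),"z",np.median(k[:,2]).round(1))
E
python3 tip.py a; python3 - <<'E'
import cv2
a=cv2.imread('pics/scenea.png')[150:290,190:390]; cv2.imwrite('pics/sc_a.png',cv2.resize(a,None,fx=4,fy=4,interpolation=cv2.INTER_CUBIC))
E
```

```text
t 8.1 pos [647.4  88.4  60.9] xang 80.15 tilt z [ 0.001  0.    -1.   ] d [-99.9  -1.9   2.4] roll 0.003 gap 25.7 F [ 0.   0.4 -1.9]
top 371 x [-107.9 -106.4] y [-18.5  -2.   14.8]
  x -50 y range -18.7 15.3 z -11.7
  x -70 y range -18.8 14.8 z -11.7
  x -90 y range -18.6 15.0 z -11.6
  x -105 y range -18.3 15.8 z -11.7
scene 321 x [-112.1 -110.4] y [-16.5   2.7  19.3]
  x -50 y range -17.7 19.8 z -11.9
  x -70 y range -16.9 19.1 z -11.8
  x -90 y range -17.2 20.6 z -11.9
  x -105 y range -16.1 20.6 z -12.1
```

View pics/sc_a.png

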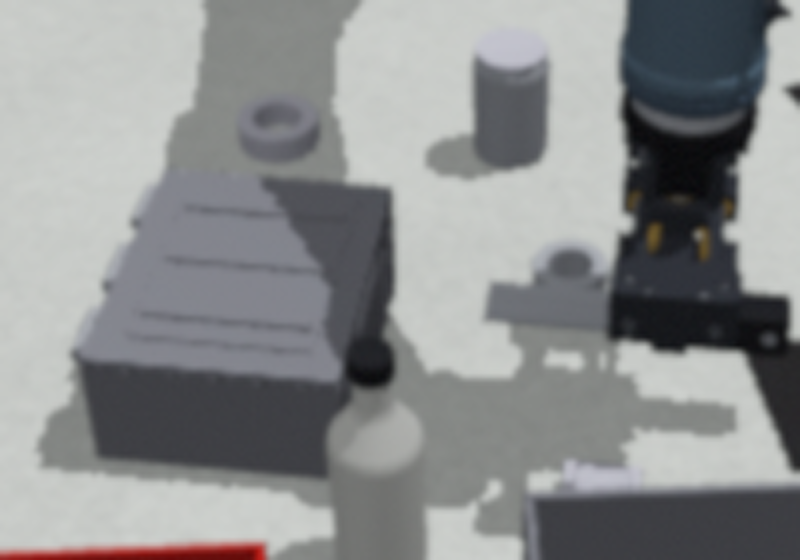

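The scene crop shows the blade level at crop (550,308), facing the case front, above the sleeve at (570,262). The tip is 110 ahead of the TCP and the blade top is 11.8 above the TCP. I insert it 25 mm.

Request:
servo_tool:
  dp:
    - [0, -1.8, 2.4]
    - [-10, 0, 0]
    - [-15, 0, 0]
    - [-20, 0, 0]
    - [-15, 0, 0]
    - [-10, 0, 0]
    - [-10, 0, 0]
    - [-10, 0, 0]
    - [-5, 0, 0]
    - [0, 0, 0]
    - [0, 0, 0]
  roll: [0.003, 0, 0, 0, 0, 0, 0, 0, 0, 0, 0]

```text
time_s: 9.3
tool_pos: [628.7, -4.3, 57.9]
tcp_rot: [0.766, 0.643, 0.0, -0.0]
ft_force: [0.1, 0.4, -1.7]
finger_gap: 25.6
```

```bash
python3 tip.py b
```

```text
t 9.3 pos [628.7  -4.3  57.9] xang 80.0 tilt z [ 0.     0.001 -1.   ] d [-5.4  0.7 -0.6] roll 0.0 gap 25.6 F [ 0.1  0.4 -1.7]
top 346 x [-118.  -117.1] y [-20.9  -1.2  20.9]
  x -70 y range -18.7 15.1 z -11.5
  x -90 y range -22.0 21.1 z -23.1
  x -105 y range -21.3 21.9 z -25.0
scene 339 x [-117.7 -116.6] y [-20.3   2.4  21.1]
  x -50 y range -16.5 18.4 z -11.4
  x -70 y range -15.9 20.6 z -11.8
  x -90 y range -21.5 21.2 z -12.9
  x -105 y range -20.3 22.0 z -25.0
```

Request:
servo_tool:
  dp:
    - [0, 0, -3]
    - [0, 0, -3]
    - [0, 0, -3]
    - [-0.2, 0, -5]
    - [-0.5, 0, -6]
    - [-0.8, 0, -6]
    - [-1.1, 0, -6]
    - [-1.4, 0, -6]
    - [-1.7, 0, -6]
    - [-2.0, 0, -6]
    - [0, 0, 0]
    - [0, 0, 0]
  roll: [0, 0, 0, 0, 0, 0, 0, 0, 0, 0, 0, 0]

```text
time_s: 10.6
tool_pos: [627.3, -13.4, 108.2]
tcp_rot: [0.766, 0.642, -0.0, 0.001]
ft_force: [0.5, 0.3, -1.2]
finger_gap: 26.0
```

```bash
cat > lid.py <<'E'
from h import *
import sys
to(0,0,0,80)
s=robot.sense(); Rm=R.from_quat(s["tcp_rot"]).as_matrix()
a=np.radians(-10); u=np.array([np.cos(a),np.sin(a)]); v=np.array([-u[1],u[0]])
p=s["tool_pos"]; print("TCP U,V",(p[:2]@u).round(1),(p[:2]@v).round(1))
for n in ("top","scene"):
    c=robot.camera(n); P=cloud(c); save(c,n+sys.argv[1])
    U=P[...,:2]@u; V=P[...,:2]@v; z=P[...,2]
    m=(U>540)&(U<575)&(V>-150)&(V<30)&(z>70)&(z<300) if n=="scene" else (U>540)&(U<700)&(V>-150)&(V<30)&(z>70)&(z<300)
    if m.sum()>20:
        A=np.c_[V[m]+130.5,z[m]-76]; 
        ang=np.arctan2(A[:,1],A[:,0]); far=np.hypot(A[:,0],A[:,1])>80
        print(n,"lid angle med far",np.median(ang[far]).round(3),far.sum(),"zmax",A[:,1].max().round(1)+76)
    L=(P-p)@Rm
    b=L[(abs(L[...,1])<22)&(L[...,0]<-15)&(L[...,0]>-118)&(abs(L[...,2]+11)<25)]
    for x in (-30,-50,-70,-90,-105):
        k=b[abs(b[:,0]-x)<8]
        if len(k)>5: print("  blade x",x,"z",np.median(k[:,2]).round(1),len(k))
E
python3 lid.py c
```

```text
t 10.6 pos [627.3 -13.4 108.2] xang 79.95 tilt z [ 0.    -0.001 -1.   ] d [ -96.2 -620.1  107.9] roll -0.001 gap 26.0 F [ 0.5  0.3 -1.2]
TCP U,V 620.1 95.8
top lid angle med far 0.411 1829 zmax 139.2
  blade x -70 z -11.2 80
  blade x -90 z -21.8 106
  blade x -105 z -19.6 103
scene lid angle med far 0.424 202 zmax 135.3
  blade x -50 z -11.3 24
  blade x -70 z -11.5 67
  blade x -90 z -19.9 91
  blade x -105 z -21.3 76
```

Request:
servo_tool:
  dp:
    - [-3.0, 0, -7.4]
    - [-3.6, 0, -7.2]
    - [-4.0, 0, -6.9]
    - [-4.4, 0, -6.7]
    - [-4.8, 0, -6.4]
    - [-5.2, 0, -6.1]
    - [-5.6, 0, -5.7]
    - [-6.0, 0, -5.3]
    - [-6.3, 0, -5.0]
    - [-6.6, 0, -4.5]
    - [0, 0, 0]
  roll: [0, 0, 0, 0, 0, 0, 0, 0, 0, 0, 0]

```text
time_s: 11.8
tool_pos: [618.9, -63.5, 170.1]
tcp_rot: [0.767, 0.642, 0.0, 0.001]
ft_force: [0.6, -0.5, -1.5]
finger_gap: 25.5
```

```bash
python3 lid.py d
```

```text
t 11.8 pos [618.9 -63.5 170.1] xang 79.87 tilt z [ 0.001 -0.002 -1.   ] d [ -46.2 -620.7  169.1] roll -0.002 gap 25.5 F [ 0.6 -0.5 -1.5]
TCP U,V 620.5 44.9
top lid angle med far 1.054 1029 zmax 211.1
  blade x -90 z -11.1 95
  blade x -105 z -25.5 104
scene lid angle med far 0.008 125 zmax 207.4
  blade x -30 z -10.6 10
  blade x -50 z -10.3 14
  blade x -70 z -10.6 67
  blade x -90 z -10.5 70
  blade x -105 z -20.7 95
```

Request:
servo_tool:
  dp:
    - [-7.1, 0, -4.2]
    - [-7.4, 0, -3.7]
    - [-7.6, 0, -3.3]
    - [-7.8, 0, -2.8]
    - [-7.9, 0, -2.2]
    - [-8.1, 0, -1.7]
    - [-8.2, 0, -1.2]
    - [-8.2, 0, -0.6]
    - [-8.2, 0, 0]
    - [-8.2, 0, 0]
    - [-8.2, 0, 0]
    - [-8, 0, 0]
    - [0, 0, 0]
    - [0, 0, 0]
  roll: [0, 0, 0, 0, 0, 0, 0, 0, 0, 0, 0, 0, 0, 0]

```text
time_s: 13.3
tool_pos: [601.9, -155.5, 188.8]
tcp_rot: [0.766, 0.642, -0.0, 0.0]
ft_force: [-0.2, 0.5, -1.8]
finger_gap: 25.8
```

```bash
python3 lid.py e; python3 - <<'E'
import cv2
a=cv2.imread('pics/scenee.png')[130:290,180:400]; cv2.imwrite('pics/sc_e.png',cv2.resize(a,None,fx=3.6,fy=3.6,interpolation=cv2.INTER_CUBIC))
E
```

```text
t 13.3 pos [ 601.9 -155.5  188.8] xang 79.93 tilt z [-0.    -0.001 -1.   ] d [  48.  -619.8  188.8] roll -0.001 gap 25.8 F [-0.2  0.5 -1.8]
TCP U,V 619.8 -48.6
top lid angle med far 0.851 573 zmax 299.9
scene lid angle med far 1.067 224 zmax 297.3
  blade x -30 z -11.5 14
  blade x -50 z -10.5 16
  blade x -70 z -11.0 43
  blade x -90 z -11.0 68
  blade x -105 z -9.7 103
```

View pics/sc_e.png

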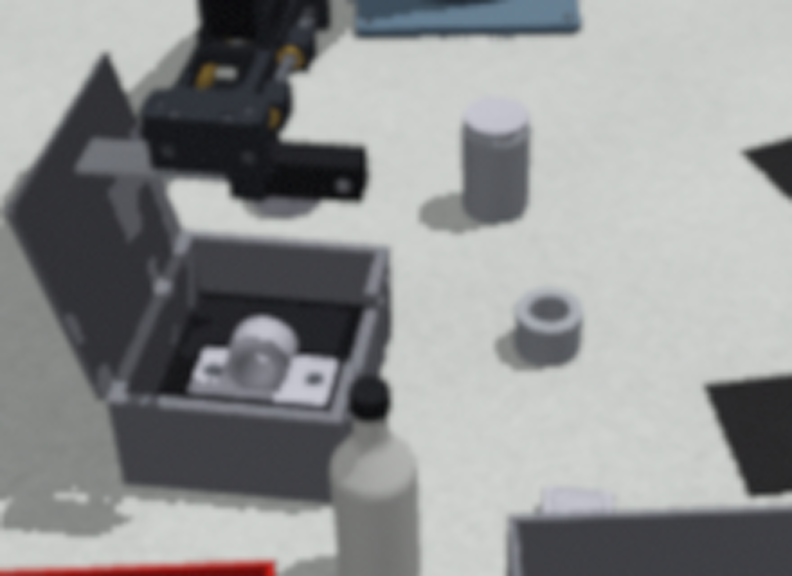

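The scene crop shows the lid leaning back at (100,220), past vertical, and the bracket in its nest at (265,365). I retract the blade and lay it down.

Request:
servo_tool:
  dp:
    - [10, 0, 0]
    - [20, 0, 0]
    - [30, 0, 0]
    - [30, 0, 0]
    - [30, 0, 0]
    - [30, 0, 0]
    - [20, -20, 0]
    - [15, -30, 10]
    - [15, -30, 10]
    - [15, -30, 10]
    - [15, -30, 10]
    - [15, -27, 10]
    - [0, 0, 20]
    - [0, 0, 25]
    - [0, 0, 25]
    - [0, 0, 20]
    - [0, 0, 15]
    - [0, 0, 10]
    - [0, 0, 0]
  roll: [0, 0, 0, 0, 0, 0, 0, 0, 0, 0, 0, 0, 0, 0, 0, 0, 0, 0, 0]

```text
time_s: 15.3
tool_pos: [479.7, 116.1, 23.0]
tcp_rot: [0.766, 0.643, -0.001, -0.0]
ft_force: [-0.1, 0.7, -3.1]
finger_gap: 26.1
```

```bash
python3 lid.py f; python3 - <<'E'
from h import *
c=robot.camera("scene"); P=cloud(c)
to(480,115,5,80)
s=robot.sense(); L=(P-s["tool_pos"])@R.from_quat(s["tcp_rot"]).as_matrix()
b=L[(abs(L[...,1])<25)&(L[...,0]<80)&(L[...,0]>-120)&(abs(L[...,2]+11)<22)]
for x in (-105,-90,-70,-50,30,50,60):
    k=b[abs(b[:,0]-x)<6]
    if len(k): print(x,np.median(k[:,2]).round(1),len(k))
E
```

```text
t 15.3 pos [479.7 116.1  23. ] xang 80.02 tilt z [-0.002 -0.    -1.   ] d [-197.5 -452.3   23.8] roll 0.0 gap 26.1 F [-0.1  0.7 -3.1]
TCP U,V 452.2 197.6
top lid angle med far 0.015 175 zmax 165.9
  blade x -30 z -11.9 40
  blade x -50 z -11.1 73
  blade x -70 z -11.5 74
  blade x -90 z -11.0 75
  blade x -105 z -10.3 51
scene lid angle med far -0.005 71 zmax 148.0
  blade x -50 z -12.4 49
  blade x -70 z -11.7 47
  blade x -90 z -11.9 51
  blade x -105 z -12.1 45
t 15.45 pos [480.9 116.   24.5] xang 79.99 tilt z [ 0.001  0.    -1.   ] d [-1.2 -0.7 19.5] roll -0.0 gap 26.0 F [ 0.5  0.8 -2.1]
-105 -10.9 37
-90 -11.0 37
-70 -10.9 38
-50 -11.2 38
30 -2.2 12
50 -21.0 64
60 -18.8 60
```

Request:
servo_tool:
  dp:
    - [0, 0, 7]
    - [0, 0, 5]
    - [0, 0, 4]
    - [0, 0, 2]
    - [0, 0, 0.5]
    - [0, 0, 0]
  roll: [0, 0, 0, 0, 0, 0]

```text
time_s: 16.05
tool_pos: [480.3, 115.6, 5.3]
tcp_rot: [0.766, 0.643, -0.0, -0.0]
ft_force: [0.3, 0.2, -1.3]
finger_gap: 25.9
```

Request:
servo_tool:
  dp:
    - [0, 0, 0]
    - [0, 0, 0]
    - [0, 0, 0]
    - [0, 0, 0]
    - [0, 0, 0]
    - [0, 0, 0]
    - [0, 0, 0]
  roll: [0, 0, 0, 0, 0, 0, 0]
  claw: 60

```text
time_s: 16.75
tool_pos: [480.3, 115.6, 5.3]
tcp_rot: [0.766, 0.643, -0.0, 0.0]
ft_force: [0.2, 0.1, -0.2]
finger_gap: 60.0
```

Request:
servo_tool:
  dp:
    - [0, 0, -10]
    - [0, 0, -20]
    - [0, 0, -35]
    - [0, 0, -40]
    - [0, 0, -40]
    - [0, 0, -40]
    - [0, 0, -20]
    - [0, 0, 0]
  roll: [0, 0, 0, 0, 0, 0, 0, 0]

```text
time_s: 17.55
tool_pos: [482.1, 116.1, 213.8]
tcp_rot: [0.766, 0.643, 0.003, 0.001]
ft_force: [-0.1, -0.1, 0.6]
finger_gap: 60.3
```

```bash
python3 - <<'E'
from h import *
c=robot.camera("top"); P=cloud(c); save(c,"topg"); z=P[...,2]
a=np.radians(-10); u=np.array([np.cos(a),np.sin(a)]); v=np.array([-u[1],u[0]])
U=P[...,:2]@u; V=P[...,:2]@v
m=(U>560)&(U<690)&(V>-130)&(V<20)
for z0,z1,n in ((15,30,"base/insert"),(45,70,"ring")):
    k=m&(z>z0)&(z<z1); print(n,k.sum(),np.percentile(U[k],[1,50,99]).round(1),np.percentile(V[k],[1,50,99]).round(1),np.percentile(z[k],95))
bri=c["image"].min(-1)>110
k=m&(z<72)&(z>15)&bri&(U>545)&(U<700); print("bright",k.sum(),"U",np.percentile(U[k],[1,99]).round(1),"V",np.percentile(V[k],[1,99]).round(1))
k=(V<-100)&(V>-260)&(U>540)&(U<700)&(z>95)&(z<260); print("lid pts",k.sum(),"V at z>180",np.percentile(V[k&(z>180)],[5,50,95]) if (k&(z>180)).any() else None)
for t in ("bracket","mat","blade"):
    for r in robot.trace(t,"top")[:3]:
        q=P[r["mask"]]; q=q[~np.isnan(q[:,0])]; print(t,r["confidence"],np.round(r["box"]),rectfit(q,0,0),np.percentile(q[:,2],[5,95]).round())
cv2.imwrite("pics/tg.png",cv2.resize(c["image"][120:280,200:460,::-1],None,fx=3,fy=3,interpolation=cv2.INTER_CUBIC))
to(0,0,0,80)
E
```

```text
base/insert 1937 [561.4 625.4 688.4] [-121.6  -55.6    8.6] 28.982869943614965
ring 356 [564.2 620.3 684.9] [-122.9  -52.2   19.9] 67.3833846837756
bright 469 U [598.4 642.6] V [-102.    -8.6]
lid pts 1630 V at z>180 [-168.56660679 -160.97278052 -155.08870476]
bracket 0.95 [381. 180.  36.  22.] (600.9064331054688, -161.85235595703125, (96.02349853515625, 46.18093490600586), 79.34236907958984) [20. 64.]
bracket 0.42 [318. 260.  17.  21.] (383.2252502441406, 11.810964584350586, (49.2886848449707, 46.659149169921875), 0.6509326100349426) [81. 94.]
mat 0.81 [212. 277.  41.  42.] (351.3724060058594, 241.98031616210938, (85.2914810180664, 219.88636779785156), 21.354244232177734) [-1.  8.]
mat 0.72 [244. 162.  50.  46.] (634.3695068359375, 214.9354705810547, (138.68309020996094, 151.16989135742188), 7.710392951965332) [-1.  8.]
blade 0.9 [304. 227.  30.  24.] (468.0423583984375, 54.78443908691406, (91.72482299804688, 35.307247161865234), 81.56745910644531) [12. 21.]
t 17.75 pos [479.4 115.4 209.4] xang 79.98 tilt z [-0.002 -0.001 -1.   ] d [-196.9 -451.6  210.4] roll -0.0 gap 60.1 F [-0.5  0.9 -0.2]
```

View pics/tg.png

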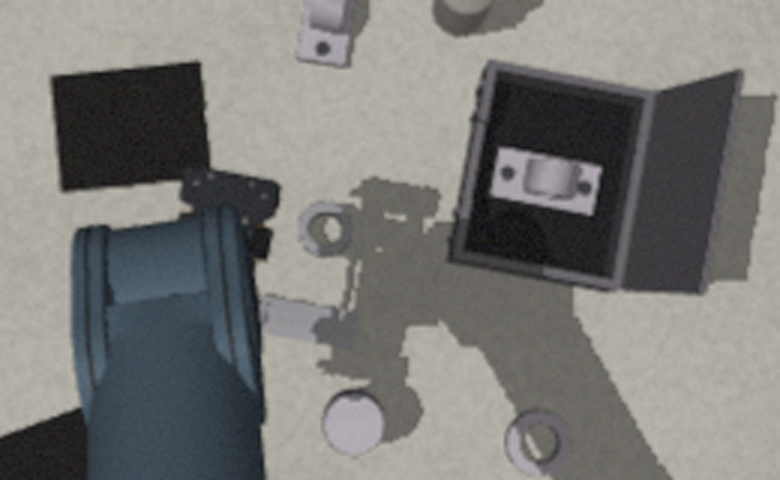

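The top view shows the open case with the bracket at crop (548,180) and the lid leaning right. The blade is laid at (300,315) and the bystanders are in place. Next is the bracket.

Request:
servo_tool:
  dp:
    - [-28, 18.7, 0]
    - [-28, 18.7, 0]
    - [-28, 18.7, 0]
    - [-28, 18.7, 0]
    - [-28, 18.7, 0]
    - [-28, 18.7, 0]
    - [-28, 18.7, 0]
    - [-28, 18.7, 0]
    - [-28, 18.5, 0]
    - [0, 0, 20]
    - [0, 0, 30]
    - [0, 0, 10]
    - [0, 0, 0]
    - [0, 0, 0]
  roll: [0, 0, 0, 0, 0, 0, 0, 0, 0, 0, 0, 0, 0, 0]

```text
time_s: 19.15
tool_pos: [602.1, -161.8, 150.6]
tcp_rot: [0.766, 0.643, -0.0, 0.0]
ft_force: [-0.1, -0.2, -0.1]
finger_gap: 59.8
```

```bash
python3 - <<'E'
from h import *
to(601.2,-161.9,33,80)
c=robot.camera("wrist"); save(c,"w3"); P=cloud(c)
s=robot.sense(); L=(P-s["tool_pos"])@R.from_quat(s["tcp_rot"]).as_matrix()
for r in robot.trace("bracket","wrist")[:2]:
    q=L[r["mask"]]; q=q[~np.isnan(q[:,0])]; zz=s["tool_pos"][2]-q[:,2]
    k=q[(zz>55)&(zz<70)]; b=q[(zz>18)&(zz<30)]
    print(r["confidence"],np.round(r["box"]),"ring top x,y",len(k),np.percentile(k,[2,50,98],axis=0)[:,:2].round(1).tolist() if len(k) else 0,"base",len(b),np.percentile(b,[2,98],axis=0)[:,:2].round(1).tolist() if len(b) else 0)
E
```

```text
t 19.15 pos [ 602.1 -161.8  150.6] xang 79.98 tilt z [-0. -0. -1.] d [ -0.2  -0.9 117.6] roll -0.0 gap 59.8 F [-0.1 -0.2 -0.1]
0.91 [318. 193.  54. 109.] ring top x,y 1788 [[-18.5, -14.9], [1.1, -0.9], [14.8, 13.6]] base 3729 [[-48.1, -23.1], [44.8, 21.5]]
```

View pics/w3.png

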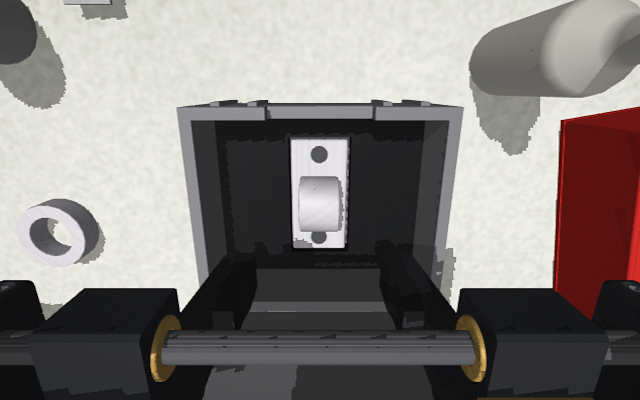

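The wrist view shows the bracket centred at (319,193) between the fingers, ring at (320,203). It is within 2 mm, so I descend and grip.

Request:
servo_tool:
  dp:
    - [-1.4, -0.8, 20]
    - [0, 0, 25]
    - [0, 0, 25]
    - [0, 0, 20]
    - [0, 0, 15]
    - [0, 0, 8]
    - [0, 0, 4]
    - [0, 0, 0.5]
    - [0, 0, 0]
  roll: [0, 0, 0, 0, 0, 0, 0, 0, 0]

```text
time_s: 20.15
tool_pos: [601.6, -163.2, 33.6]
tcp_rot: [0.766, 0.643, 0.0, 0.001]
ft_force: [-0.9, -0.3, -0.4]
finger_gap: 59.9
```

Request:
servo_tool:
  dp:
    - [0, 0, 0]
    - [0, 0, 0]
    - [0, 0, 0]
    - [0, 0, 0]
    - [0, 0, 0]
    - [0, 0, 0]
    - [0, 0, 0]
  roll: [0, 0, 0, 0, 0, 0, 0]
  claw: 15

```text
time_s: 20.85
tool_pos: [601.5, -163.1, 33.1]
tcp_rot: [0.766, 0.643, 0.0, 0.0]
ft_force: [1.5, -0.5, 1.7]
finger_gap: 26.9
```

Request:
servo_tool:
  dp:
    - [0, 0, -3]
    - [0, 0, -5]
    - [0, 0, -7]
    - [0, 0, -10]
    - [0, 0, -10]
    - [0, 0, -15]
    - [0, 0, -20]
    - [0, 0, -25]
    - [0, 0, -25]
    - [0, 0, -20]
    - [0, 0, -10]
    - [0, 0, 0]
  roll: [0, 0, 0, 0, 0, 0, 0, 0, 0, 0, 0, 0]

```text
time_s: 22.05
tool_pos: [601.8, -163.3, 184.7]
tcp_rot: [0.766, 0.643, 0.001, 0.001]
ft_force: [0.6, -0.5, -2.3]
finger_gap: 26.8
```

```bash
python3 - <<'E'
from h import *
to(647,224.5,120,80)
c=robot.camera("scene"); save(c,"sh"); P=cloud(c)
for r in robot.trace("mat","scene")[:2]:
    q=P[r["mask"]]; q=q[(q[:,2]>1)&(q[:,2]<9)]; print("mat",r["confidence"],np.median(q,0).round(1),rectfit(q,0,0))
s=robot.sense(); L=(P-s["tool_pos"])@R.from_quat(s["tcp_rot"]).as_matrix()
b=L[(abs(L[...,0])<60)&(abs(L[...,1])<30)&(L[...,2]>0)&(L[...,2]<40)]
print("bracket bottom below TCP",np.percentile(b[:,2],[90,98,99.5]).round(1))
for x in (-40,-25,25,40):
    k=b[abs(b[:,0]-x)<6]; print(x,len(k),np.percentile(k[:,2],[5,50,95]).round(1) if len(k) else 0)
E
```

```text
t 22.05 pos [ 601.8 -163.3  184.7] xang 79.97 tilt z [ 0.003 -0.    -1.   ] d [389.7 -23.2  64.7] roll -0.001 gap 26.8 F [ 0.6 -0.5 -2.3]
mat 0.81 [336.9 285.8   3.4] (334.0152587890625, 287.12823486328125, (88.62576293945312, 108.10073852539062), 20.99127769470215)
mat 0.79 [654.3 217.6   4.2] (649.88037109375, 218.55123901367188, (116.23265838623047, 142.4099578857422), 6.191600322723389)
bracket bottom below TCP [16.8 20.2 22. ]
-40 80 [ 4.5  6.5 18.2]
-25 52 [ 4.6  7.4 19. ]
25 90 [ 4.6  6.6 18.8]
40 98 [ 4.9  7.5 18.1]
```

Request:
servo_tool:
  dp:
    - [12, 0, 0]
    - [22, -2, 0]
    - [30, -2, 0]
    - [30, -2, 0]
    - [30, -2, 0]
    - [30, -2, 0]
    - [30, -2, 0]
    - [30, -2, 0]
    - [30, -2, 0]
    - [30, -2, 0]
    - [30, -2, 0]
    - [30, -1.5, 0]
    - [23, 0, 0]
    - [20, 0, 0]
    - [10, 0, 0]
    - [0, 0, 0]
    - [0, 0, 0]
  roll: [0, 0, 0, 0, 0, 0, 0, 0, 0, 0, 0, 0, 0, 0, 0, 0, 0]

```text
time_s: 23.85
tool_pos: [647.1, 220.3, 182.6]
tcp_rot: [0.767, 0.642, -0.001, 0.0]
ft_force: [0.0, -1.0, -2.4]
finger_gap: 26.9
```

Request:
servo_tool:
  dp:
    - [0, 0, 15]
    - [0, 0, 25]
    - [0, 0, 30]
    - [0, 0, 30]
    - [0, 0, 20]
    - [0, 0, 15]
    - [0, 0, 8]
    - [0, 0, 5]
    - [0, 0, 0]
    - [0, 0, 0]
  roll: [0, 0, 0, 0, 0, 0, 0, 0, 0, 0]

```text
time_s: 24.85
tool_pos: [647.9, 222.0, 35.8]
tcp_rot: [0.766, 0.643, 0.001, 0.0]
ft_force: [-0.0, -0.3, -3.6]
finger_gap: 27.2
```

```bash
python3 - <<'E'
from h import *
to(648,222,29,80)
s=robot.sense(); a=np.radians(80)
for n in("scene","wrist"):
    c=robot.camera(n); save(c,n+"i"); P=cloud(c)
    L=(P-s["tool_pos"])@R.from_quat(s["tcp_rot"]).as_matrix()
    b=L[(abs(L[...,0])<52)&(abs(L[...,0])>25)&(abs(L[...,1])<26)&(L[...,2]>0)&(L[...,2]<40)]
    if len(b): print(n,len(b),"z",np.percentile(b[:,2],[5,25,50,75,95]).round(1))
    for r in robot.trace("mat",n)[:2]:
        q=P[r["mask"]]; q=q[(q[:,2]>0)&(q[:,2]<9)]; print("mat",r["confidence"],np.median(q,0).round(1),rectfit(q,0,0)) if len(q) else 0
E
```

```text
t 24.85 pos [647.9 222.   35.8] xang 79.97 tilt z [ 0.002  0.001 -1.   ] d [0.1 0.1 6.8] roll -0.0 gap 27.2 F [-0.  -0.3 -3.6]
scene 341 z [ 6.7  8.4 10.7 29.4 33.1]
mat 0.82 [678.6 197.9   4.1] (648.6071166992188, 217.7928466796875, (116.24607849121094, 140.66537475585938), 7.174566745758057)
mat 0.63 [330.2 253.5   3.3] (330.91180419921875, 249.40338134765625, (50.89112854003906, 100.28274536132812), 72.51461029052734)
wrist 6131 z [ 6.6  7.5  8.2 17.  31.3]
mat 0.78 [655.6 263.    4.9] (646.6795654296875, 231.8314208984375, (112.35234832763672, 118.35165405273438), 6.918036937713623)
```

View pics/wristi.png

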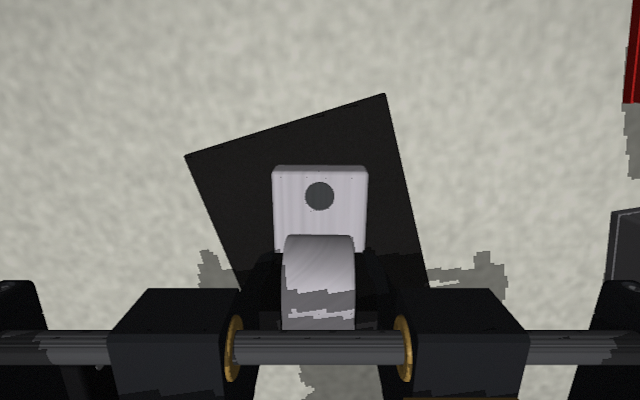

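The wrist view shows the bracket upright over the larger mat, base hole at (319,196). The mat's far corners are at (186,156) and (385,94). I lower it slowly.

Request:
servo_tool:
  dp:
    - [0, 0, 3]
    - [0, 0, 2]
    - [0, 0, 1]
    - [0, 0, 0.5]
    - [0, 0, 0]
    - [0, 0, 0]
  roll: [0, 0, 0, 0, 0, 0]

```text
time_s: 25.65
tool_pos: [647.4, 221.8, 29.0]
tcp_rot: [0.766, 0.643, 0.0, 0.0]
ft_force: [-2.3, -1.1, 5.2]
finger_gap: 26.8
```

Request:
servo_tool:
  dp:
    - [0, 0, 0.5]
    - [0, 0, 0.5]
    - [0, 0, 0]
  roll: [0, 0, 0]

```text
time_s: 25.95
tool_pos: [647.9, 221.7, 28.6]
tcp_rot: [0.766, 0.643, 0.001, 0.0]
ft_force: [-2.7, -0.9, 9.3]
finger_gap: 27.1
```

Contact is made, so I release and rise.

Request:
servo_tool:
  dp:
    - [0, 0, 0]
    - [0, 0, 0]
    - [0, 0, 0]
    - [0, 0, 0]
    - [0, 0, 0]
    - [0, 0, 0]
    - [0, 0, 0]
  roll: [0, 0, 0, 0, 0, 0, 0]
  claw: 62

```text
time_s: 26.65
tool_pos: [647.2, 221.8, 27.3]
tcp_rot: [0.766, 0.643, -0.0, 0.0]
ft_force: [1.0, -0.1, -0.6]
finger_gap: 61.9
```

Request:
servo_tool:
  dp:
    - [0, 0, -8]
    - [0, 0, -15]
    - [0, 0, -25]
    - [0, 0, -40]
    - [0, 0, -40]
    - [0, 0, -40]
    - [40, 0, 0]
    - [40, 0, 0]
    - [40, 0, 0]
    - [0, 0, 0]
  roll: [0, 0, 0, 0, 0, 0, 0, 0, 0, 0]

```text
time_s: 27.65
tool_pos: [666.5, 348.4, 196.3]
tcp_rot: [0.763, 0.646, 0.002, -0.002]
ft_force: [-0.4, 0.6, -0.2]
finger_gap: 61.8
```

```bash
python3 - <<'E'
from h import *
to(0,0,0,80)
c=robot.camera("scene"); save(c,"sf"); c2=robot.camera("top"); save(c2,"tf"); P=cloud(c2)
for t in ("bracket","mat","blade"):
    for n,cc in(("scene",c),("top",c2)):
        Q=cloud(cc)
        for r in robot.trace(t,n)[:2]:
            q=Q[r["mask"]]; q=q[~np.isnan(q[:,0])]; print(t,n,round(r["confidence"],2),np.round(rectfit(q,0,0)[:2],1),np.round(rectfit(q,0,0)[2]),np.percentile(q[:,2],[5,95]).round(1))
V=P[...,0]*.1736+P[...,1]*.985; U=P[...,0]*.985-P[...,1]*.1736; z=P[...,2]
k=(V<-100)&(V>-260)&(U>540)&(U<700)&(z>180)&(z<260); print("lid V,z",k.sum(),np.median(V[k]),np.median(z[k]))
cv2.imwrite("pics/sf2.png",cv2.resize(c["image"][130:310,140:540,::-1],None,fx=2,fy=2,interpolation=cv2.INTER_CUBIC))
E
```

```text
t 27.65 pos [666.5 348.4 196.3] xang 80.45 tilt z [ 0.     0.005 -1.   ] d [-455.2 -599.4  194.1] roll 0.008 gap 61.8 F [-0.4  0.6 -0.2]
bracket scene 0.68 [645.3 218. ] [98. 66.] [ 9.4 58.8]
bracket scene 0.36 [ 462.5 -217.5] [650. 274.] [  7.8 207.1]
bracket top 0.85 [646.9 222.6] [97. 48.] [15.  59.2]
mat scene 0.91 [332.7 285.5] [ 94. 111.] [0.6 5.7]
mat scene 0.56 [650.7 218.6] [115. 143.] [1.5 6.8]
mat top 0.81 [647.  224.5] [113. 139.] [-0.9  8.3]
mat top 0.69 [331.1 291.2] [ 87. 108.] [-1.3  7.9]
blade scene 0.61 [468.   94.1] [178.  70.] [ 3.1 31.2]
blade top 0.82 [474.3  98. ] [177.  34.] [12.5 32.3]
lid V,z 685 -161.28657706596644 206.65767899649404
```

View pics/sf2.png

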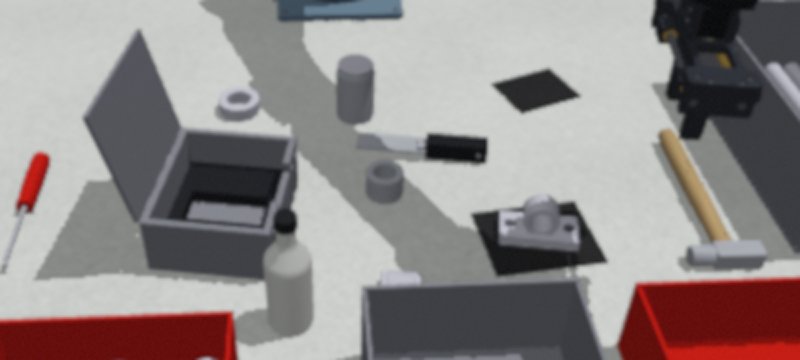

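The picture shows the bracket upright mid-mat (540,225), the blade flat (425,147), the lid open (140,130) and the bystanders in place. I hand in.

```bash
python3 -c "
from rig import robot
print(robot.hand_in())"
```

```text
the job is handed in; nothing more can be done
None
```

The job is handed in, and my last camera checks show every end condition met. The robot reports no verdict, so I can't confirm the judge's result.

I gripped the blade near its balance point and pushed it about 25 mm into the notch. I levered the lid up along an arc and laid the blade flat on the table in front of the case, about 20 cm away towards the mat. I then lifted the bracket straight up, set it on the larger mat and moved the gripper clear, finishing at about 27.7 s of the 72 s.

| Check | Last reading | Required |
|---|---|---|
| Lid angle | about 1.8 rad | over 1.6 rad |
| Bracket offset from mat centre | about 2 mm (top camera), about 5 mm (scene camera) | within 30 mm |
| Blade | lying flat, top surface about 31 mm high | level, origin under 35 mm |
| Bystanders | appear unmoved in the picture (not remeasured) | moved under 30 mm |

- **Bracket grip:** the gripper read about 27 mm on the ring, which should be 30 mm thick. The hold was secure and the bracket stayed level.
- **Set-down force:** the force reading reached about 9 N as the bracket touched the mat.

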